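# Set up the cone stand in its counter holder

## Task

Take the cone post out of the drying rack and slide its rod gently down into the counter holder, past the side plunger, until its foot has fully pressed down the spring pad hidden inside; go by feel and do not force it (the holder stands a push of about 2.5 kg, no more). Let go of the post, then stand the loose wafer cone upright in the cup on top of the post, leaving the jar, the timer and the portion cups where they are.

Things in the scene. Friction and masses are not known exactly. Their poses are not given: they have to be found in the camera images.
- post: Loose steel cone post, 152 mm long, about 0.15 kg: a round rod, 16 mm in diameter, with a square open cup on top. Origin at the middle of the foot (lower end), z along the rod to the cup. The lowest 6 mm taper from 16 to 10 mm. The cup reaches from z = 112 to 152 mm. At the start it hangs upright in the rack, the cup's underside on the rack's top plate.
- post_top (a point): Middle of the open top of the post's cup, 152 mm above the foot. The cup is 46 x 46 mm outside, 40 x 40 mm inside, 37 mm deep; its flat sides face along x and y of the post and are where to grip it. When the post is home, the cup's underside is still 44 to 64 mm above the holder's mouth.
- rack: Fixed drying rack: a steel bridge, 60 (x) x 182 (y) x 115 mm high, with two 22 mm holes in its 8 mm top plate, 35 mm either side of the middle along y; the post hangs in the hole on the -y side. Origin on the table under its middle.
- holder: Fixed counter holder: base 100 x 100 x 10 mm, an upright 44 x 44 mm aluminium block, top at 95 mm; origin on the table on the axis of the vertical bore. The spring plunger's housing sticks out 18 mm on the block's -x side, 75 mm above the table. The post's contact forces on holder, plunger and pad (sideways ones too) may never add up to over 45 N: push with at most 25 N.
- holder_mouth (a point): Middle of the bore's mouth, on top of the block, 95 mm above the table. The bore is 18 mm in diameter: 1 mm play all round the rod. The plunger's axis crosses it 20 mm below the mouth.
- plunger (a joint): Side spring plunger, metres pushed outward: 0 = free, its ball nose (10 mm in diameter) standing 5 mm into the bore; about 0.0025 to 0.004 with the rod alongside, pressing on it with about 4 N. Sliding the rod past it takes some 3 to 10 N; its friction holds the rod when let go.
- seat_pad (a joint): Spring pad inside the bore, under the rod's foot, metres pressed down: 0 = free, 0.004 = fully pressed, on a rigid stop. Spring 1 N when free, 2.5 N fully pressed. The stop's height is set differently each time, unseen and not measured: the free pad's top is 44 to 64 mm below the mouth. The plunger's grip keeps the pad down after letting go.
- cone: Loose wafer cone (cake cone), 58 mm high, 49 mm across its rim, a narrower foot below; about 12 g. Origin at the middle of its underside, z up; it starts upright on the table. Grip it by the rim from above. Its rim is too wide for the post's cup: it goes foot first into the cup and stays wedged there, its underside some 20 to 30 mm below the cup's top.
- cherry_jar: Bystander: glass jar, 62 mm in diameter, 95 mm high. Origin under its middle.
- timer: Bystander: white kitchen timer, 34 x 66 x 62 mm. Origin under its middle.
- portion_cups: Bystander: stack of small white cups, 61 mm in diameter, 62 mm high. Origin under its middle.
Not all that is in view belongs to the job. Leave any red look-alike of the post alone.

How it is judged:
By the outcome, as a careful person would: the job done as asked, in the order asked, and still so for the second after the job is handed in, with the robot touching nothing.
It also fails if it takes over 64 s, if anything falls off the work surface, if the arm or the gripper's body presses on something with over 40 N, if the wrist force passes 120 N, or if a joint passes its speed limit or range.

## Robot

A 7-joint arm with a two-finger parallel gripper is mounted at the origin on a cart in front of the work surface, level with it; the furniture and walls round the work are solid. World frame = base frame: x ahead of the robot, y to its left, z up, the work surface at z = 0. Lengths are in m, angles in rad, forces in N, time in s.
With the tool pointing down it reaches from about 0.35 to 0.9 m from the base axis. Payload 7.2 kg.
Tool frame: the origin (TCP) lies between the finger pads; the fingertips stand 17 mm ahead of it and the grasp point (between the pads) lies 2 mm behind it (ctrl.tip_reach is the distance from the TCP to the fingertips, in m); x points along the fingers, z is the direction in which the jaws open and shut, and the axes are right-handed (so a half turn about x gives the same grasp; the last joint's range is limited). The gripper opens to 85 mm and grips with 20 to 120 N. Pads are 22 mm wide; open, the fingers measure 114 mm over their backs; the gripper's body (76 mm by 85 mm) begins 54 mm behind the grasp point. The pads swing forward as they close: fully open they stand 13 mm farther back than shut.
Start: joints at [1.147, 0.411, -0.013, 1.596, 0.006, 1.134, -0.082], TCP at [0.218, -0.586, 0.248] pointing down, gripper open.
Joint ranges: [-2.95, 2.95], [-0.29, 1.99], [-1.47, 1.44], [0.14, 2.54], [-1.03, 4.17], [0.13, 1.85], [-2.86, 2.86]. Speed limits (rad/s): [2.39, 2.39, 3.01, 3.01, 3.14, 3.14, 3.14].

## Interface

Orientations are given as a unit quaternion [x, y, z, w].
In Python, from plant import ctrl, cams gives the robot as it stands.
- The arm moves only by the shell command python3 -m creep 'ROWS'. ROWS is JSON, a list of rows, each an object with "grip": the opening, from 0 (shut) to 1 (fully open); "xyz": the shift along the tool's x, y, z normalised to -1 to 1, where 1 is 0.5 m, a list of three; "twist": the turn about the tool's x normalised to -1 to 1, where 1 is pi rad. A call has 1 to 20 rows; each row shifts and turns the commanded pose from where the row before left it, along the tool's axes as they then stand; what a row does not reach is not made up. A row lasts 1/8 s, in which the tool goes at most 62.5 mm and 10.7 degrees, less where a joint would pass 70% of its speed; a pose out of reach is approached as far as the arm can. A call with a number of a shift or a turn outside -1 to 1 is refused whole. A call with a gripper value outside its range is refused whole. The fingers move at their own pace and stop on an object; the grip force is fixed at half the most. Time passes only in rows, so rows that do not move let the fingers close. It gives the time, the measured TCP pose, the force and the opening at its end, in the units of the state.
- ctrl.observe(): the state, without advancing time (a new reading comes with each control period).
- cams.camera(name): name is "scene" or "top" or "wrist"; returns a dict with "color" (420x560x3 uint8, blue, green, red), "mtx" (3x3 intrinsics, pixels), "distortion" ([k1, k2, p1, p2, k3] as OpenCV has them; the pictures are not rectified), "R" (3x3) and "t" (3): a world point X has camera coordinates R X + t. Camera axes: x right, y down, z forward; pixel columns grow to the right and rows downward; lengths in m; the calibration is good to about 2 mm. A picture is of the moment at which its call begins. There is no depth.
- ctrl.close_job(): hands the job in, once; it reports no verdict.
The state is a dict: "t": time; "joint_positions": joint angles; "qvel": joint speeds; "joint_torque": joint torques, N m; "tool_pos": TCP position; "ee_rot": TCP orientation; "ft_force": force on the tool from outside, world axes, zero at the start; "wrist_torque": the same for the moment, N m; "width": opening from 0.0 (shut) to 1.0 (fully open).
Only numpy, scipy, OpenCV 4.12 (cv2) and the standard library are available. Lean on these libraries where they do the work, as an engineer would, in place of code of your own. Each camera call takes 0.05 s, during which the arm holds its last target. There are 200 camera calls.

## Working session

There is one attempt and no reset: what is moved stays moved. The work goes in short steps, Python scripts to look and compute and a shell command to move; the robot and the scene stay as the last step left them, time stands still between calls to the robot, and variables do not carry over. Pictures are saved under pics/ and viewed, about 8 in all and at most 12, crops included, and the job is handed in when it is done.

```bash
ls; mkdir -p pics; python3 - <<'E'
from plant import ctrl,cams
import cv2,numpy as np
np.set_printoptions(precision=4,suppress=True)
s=ctrl.observe()
for k,v in s.items(): print(k,np.round(v,4))
for n in ["scene","top","wrist"]:
    c=cams.camera(n); cv2.imwrite(f"pics/{n}0.png",c["color"]); print(n,c["mtx"],c["distortion"],c["R"],c["t"])
a=[cv2.imread(f"pics/{n}0.png") for n in ("scene","top")]
E
```

```text
pics
t 0.0
joint_positions [ 1.1468  0.4119 -0.0127  1.5971  0.0056  1.1343 -0.0822]
qvel [-0.0003 -0.0001  0.0004  0.0006  0.0003  0.0009 -0.0006]
joint_torque [  0.0008 -60.062    0.6813 -29.9415   0.0134   0.0106   0.    ]
tool_pos [ 0.2175 -0.5854  0.2475]
ee_rot [ 0.4039  0.5811 -0.4033  0.5801]
ft_force [-0.2766  0.5474  0.4936]
wrist_torque [ 0.009  -0.0608 -0.0232]
width 0.9954
scene [[402.4754   0.     283.233 ]
 [  0.     402.4754 205.8934]
 [  0.       0.       1.    ]] [-0.1084  0.      0.      0.      0.    ] [[-0.903  -0.4297 -0.0061]
 [-0.2836  0.6065 -0.7428]
 [ 0.3229 -0.669  -0.6695]] [0.5051 0.236  0.8845]
top [[429.278    0.     278.9651]
 [  0.     429.278  208.5394]
 [  0.       0.       1.    ]] [0.0276 0.     0.     0.     0.    ] [[ 0.0083 -0.9999  0.0112]
 [-0.9944 -0.0094 -0.1051]
 [ 0.1052 -0.0103 -0.9944]] [-0.0065  0.5714  1.0148]
wrist [[360.1127   0.     280.9058]
 [  0.     360.1127 205.6811]
 [  0.       0.       1.    ]] [-0.0268  0.      0.      0.      0.    ] [[ 0.3493 -0.937  -0.0008]
 [-0.8867 -0.3308  0.3231]
 [-0.3031 -0.1122 -0.9463]] [-0.6247 -0.0432  0.38  ]
```

View pics/scene0.png

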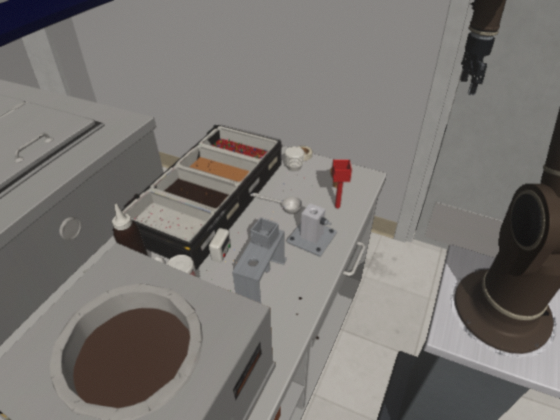

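View pics/top0.png

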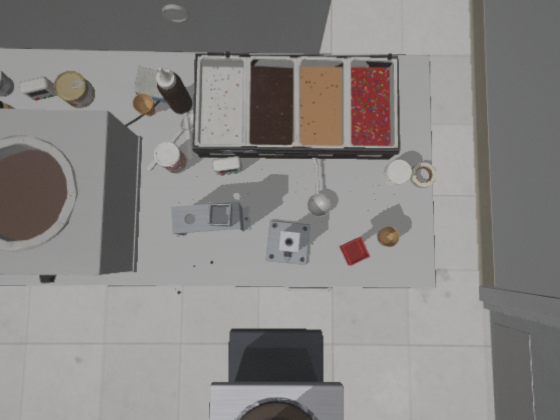

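```bash
python3 - <<'E'
import cv2,numpy as np
a=cv2.imread("pics/top0.png");b=cv2.imread("pics/scene0.png")
A=cv2.resize(a[150:275,165:440],None,fx=2.9,fy=2.9,interpolation=2)[:,:797]
B=cv2.resize(b[135:280,200:365],None,fx=2.2,fy=2.2,interpolation=2)[:236]
C=cv2.resize(a[60:180,130:245],None,fx=1.9,fy=1.9,interpolation=2)[:236]
im=np.zeros((600,800,3),np.uint8)
im[:A.shape[0],:A.shape[1]]=A; im[364:,:B.shape[1]]=B[:236]; im[364:364+C.shape[0],400:400+C.shape[1]]=C
cv2.imwrite("pics/z1.png",im)
E
```

```text
(no output)
```

View pics/z1.png

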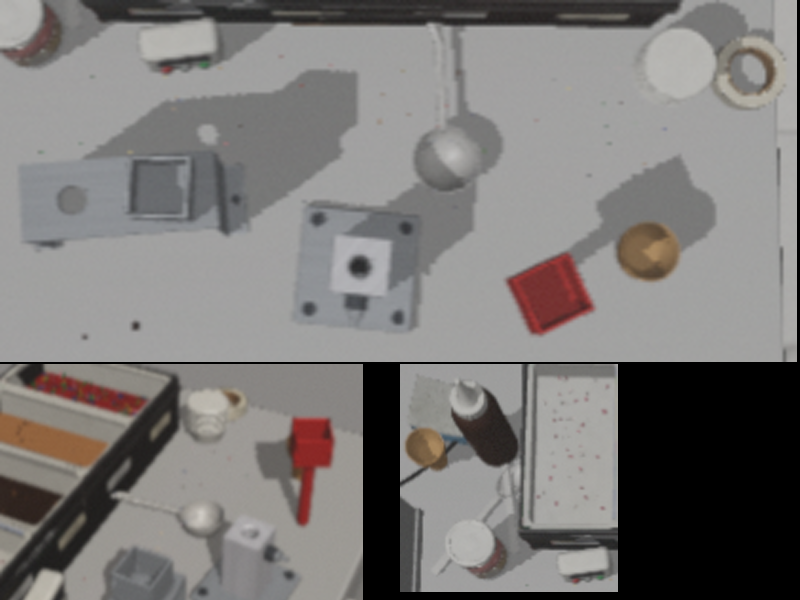

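```bash
cat > h.py <<'E'
import cv2,numpy as np
from scipy.spatial.transform import Rotation as R
from plant import ctrl,cams
np.set_printoptions(precision=4,suppress=True)
def ray(c,p):
    u=cv2.undistortPoints(np.array([[p]],float),c["mtx"],np.array(c["distortion"],float))[0,0]
    Rm=np.array(c["R"]);t=np.array(c["t"]); return -Rm.T@t, Rm.T@np.array([u[0],u[1],1])
def onz(c,p,z):
    o,d=ray(c,p); return o+d*(z-o[2])/d[2]
def tri(c1,p1,c2,p2):
    A=[];b=[]
    for c,p in((c1,p1),(c2,p2)):
        o,d=ray(c,p); d=d/np.linalg.norm(d);P=np.eye(3)-np.outer(d,d);A.append(P);b.append(P@o)
    return np.linalg.lstsq(np.vstack(A),np.hstack(b),rcond=None)[0]
def proj(c,X):
    return cv2.projectPoints(np.array(X,float).reshape(-1,3),cv2.Rodrigues(np.array(c["R"]))[0],np.array(c["t"],float),c["mtx"],np.array(c["distortion"],float))[0][:,0]
def st():
    s=ctrl.observe(); return s,R.from_quat(s["ee_rot"]).as_matrix(),np.array(s["tool_pos"])
def go(X,yaw=None):
    "normalised shift/turn to bring TCP to X, with jaw axis at yaw (mod pi)"
    s,M,p=st(); print("tool",p,"F",np.array(s["ft_force"]),"w",round(s["width"],3),"t",round(s["t"],2))
    print("shift xyz norm",M.T@(np.array(X)-p)/0.5)
    j=np.arctan2(M[1,2],M[0,2]); print("jaw yaw deg",np.degrees(j),"toolx",M[:,0])
    if yaw is not None:
        d=-( (yaw-j+np.pi/2)%np.pi-np.pi/2); print("twist norm",d/np.pi,"deg",np.degrees(d))
E
python3 - <<'E'
from h import *
t=cams.camera("top");s=cams.camera("scene")
pt=lambda x,y:(165+x/2.9,150+y/2.9)
ps=lambda x,y:(200+x/2.2,135+(y-364)/2.2)
cup=[(133,157),(191,157),(190,217),(131,217)]
C=np.array([onz(t,pt(*p),.155) for p in cup]);print("cup",C,C.mean(0))
print("rack edge",onz(t,pt(20,165),.115),onz(t,pt(215,152),.115),"hole",onz(t,pt(72,200),.115))
print("bore",onz(t,pt(359,265),.095),"blk",[onz(t,pt(*p),.095) for p in[(336,235),(392,237),(388,296),(331,292)]])
print("base",[onz(t,pt(*p),.01) for p in[(306,203),(420,214),(410,331),(294,320)]])
print("cone",onz(t,pt(648,251),.058))
print("red",onz(t,pt(550,293),.152),tri(t,pt(550,293),s,ps(312,428)))
print("redfoot scene",onz(s,ps(303,521),0))
print("cone alt",onz(t,(145,105),.05))
for n,x,y,z in[("cups",678,63,.062),("timer",179,42,.062)]:print(n,onz(t,pt(x,y),z))
print("bore scene",onz(s,ps(250,533),.095),"cup scene",onz(s,ps(143,564),.155))
go(C.mean(0),0)
E
```

```text
cup [[0.5663 0.1456 0.155 ]
 [0.5667 0.1029 0.155 ]
 [0.5224 0.1027 0.155 ]
 [0.522  0.1459 0.155 ]] [0.5443 0.1243 0.155 ]
rack edge [0.5639 0.2378 0.115 ] [0.5754 0.0886 0.115 ] hole [0.5373 0.1973 0.115 ]
bore [ 0.49   -0.0237  0.095 ] blk [array([ 0.5133, -0.0055,  0.095 ]), array([ 0.5121, -0.0494,  0.095 ]), array([ 0.4661, -0.0464,  0.095 ]), array([ 0.4689, -0.002 ,  0.095 ])]
base [array([0.5448, 0.019 , 0.01  ]), array([ 0.5363, -0.0783,  0.01  ]), array([ 0.4373, -0.0699,  0.01  ]), array([0.4457, 0.0281, 0.01  ])]
cone [ 0.5046 -0.2596  0.058 ]
red [ 0.4691 -0.1621  0.152 ] [ 0.4682 -0.1622  0.1527]
redfoot scene [ 0.4671 -0.1684  0.    ]
cone alt [0.8193 0.3265 0.05  ]
cups [ 0.659 -0.286  0.062]
timer [0.6723 0.1241 0.062 ]
bore scene [ 0.4859 -0.0214  0.095 ] cup scene [0.5423 0.1258 0.155 ]
tool [ 0.2176 -0.5857  0.2479] F [0.0545 0.0289 0.3011] w 0.999 t 0.25
shift xyz norm [ 0.1866  1.107  -1.1032]
jaw yaw deg -69.61785272284811 toolx [-0.0003  0.0007 -1.    ]
twist norm -0.38676584846026735 deg -69.61785272284813
```

```bash
r='{"grip":1,"xyz":[-0.003,0.069,-0.069],"twist":0}'; python3 -m creep '[{"grip":1,"xyz":[-0.004,0.069,-0.069],"twist":0},{"grip":1,"xyz":[-0.004,0.069,-0.069],"twist":0},{"grip":1,"xyz":[-0.004,0.069,-0.069],"twist":0},{"grip":1,"xyz":[-0.004,0.069,-0.069],"twist":0},{"grip":1,"xyz":[-0.004,0.069,-0.069],"twist":0},{"grip":1,"xyz":[-0.004,0.069,-0.069],"twist":0},{"grip":1,"xyz":[-0.004,0.069,-0.069],"twist":0},{"grip":1,"xyz":[-0.004,0.069,-0.069],"twist":0},{"grip":1,"xyz":[-0.004,0.069,-0.069],"twist":0},{"grip":1,"xyz":[-0.004,0.069,-0.069],"twist":0},{"grip":1,"xyz":[-0.004,0.069,-0.069],"twist":0},{"grip":1,"xyz":[-0.004,0.069,-0.069],"twist":0},{"grip":1,"xyz":[-0.004,0.069,-0.069],"twist":0},{"grip":1,"xyz":[-0.004,0.069,-0.069],"twist":0},{"grip":1,"xyz":[-0.004,0.069,-0.069],"twist":0},{"grip":1,"xyz":[-0.004,0.069,-0.069],"twist":0},{"grip":1,"xyz":[0,0,0],"twist":0.0567},{"grip":1,"xyz":[0,0,0],"twist":0.0567},{"grip":1,"xyz":[0,0,0],"twist":0},{"grip":1,"xyz":[0,0,0],"twist":0}]'; python3 - <<'E'
from h import *
go([.5443,.1243,.28],-np.pi/2)
c=cams.camera("wrist");cv2.imwrite("pics/w1.png",c["color"])
M=R.from_quat(ctrl.observe()["ee_rot"]).as_matrix()
Rt=np.array(c["R"])@M; print(Rt, np.array(c["R"])@np.array(ctrl.observe()["tool_pos"])+c["t"])
E
```

```text
t: 2.75
tool_pos: [0.5428, 0.1238, 0.2803]
ee_rot: [0.499, 0.501, -0.499, 0.501]
ft_force: [0.5, 0.5, -0.1]
width: 0.996
tool [0.5428 0.1238 0.2803] F [ 0.4592  0.5442 -0.0807] w 0.996 t 2.75
shift xyz norm [ 0.0006  0.0031 -0.0011]
jaw yaw deg -89.81085373463523 toolx [ 0.     -0.0001 -1.    ]
twist norm 0.0010508125853598135 deg 0.18914626536476642
[[-0.0005  0.0017  1.    ]
 [-0.3229 -0.9464  0.0015]
 [ 0.9464 -0.3229  0.001 ]] [-0.0006  0.0376  0.1454]
```

View pics/w1.png

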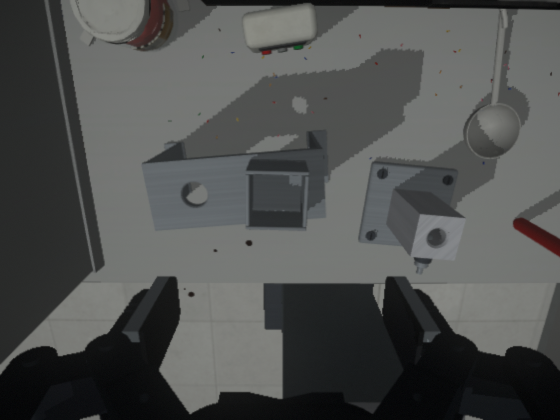

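```bash
python3 - <<'E'
from h import *
c=cams.camera("wrist")
print("campos",ray(c,(280,205))[0])
for p in[(248,162),(309,162),(247,173),(308,173),(249,229),(306,229),(277,229)]:print(p,onz(c,p,.155))
print("bore",onz(c,(437,237),.095)); print("blk",[onz(c,p,.095) for p in[(410,211),(463,215),(459,259),(412,257)]])
cv2.imwrite("pics/w1z.png",cv2.resize(np.hstack([c["color"][150:250,235:320],c["color"][180:280,380:485]]),None,fx=4,fy=4,interpolation=2))
E
```

```text
campos [0.6254 0.1234 0.4059]
(248, 162) [0.5724 0.1464 0.155 ]
(309, 162) [0.5726 0.1033 0.155 ]
(247, 173) [0.5645 0.1473 0.155 ]
(308, 173) [0.5646 0.1038 0.155 ]
(249, 229) [0.5212 0.147  0.155 ]
(306, 229) [0.5214 0.1041 0.155 ]
(277, 229) [0.5213 0.1259 0.155 ]
bore [ 0.4886 -0.0247  0.095 ]
blk [array([0.5146, 0.0041, 0.095 ]), array([ 0.5109, -0.0459,  0.095 ]), array([ 0.4654, -0.0497,  0.095 ]), array([ 0.4676, -0.0035,  0.095 ])]
```

View pics/w1z.png

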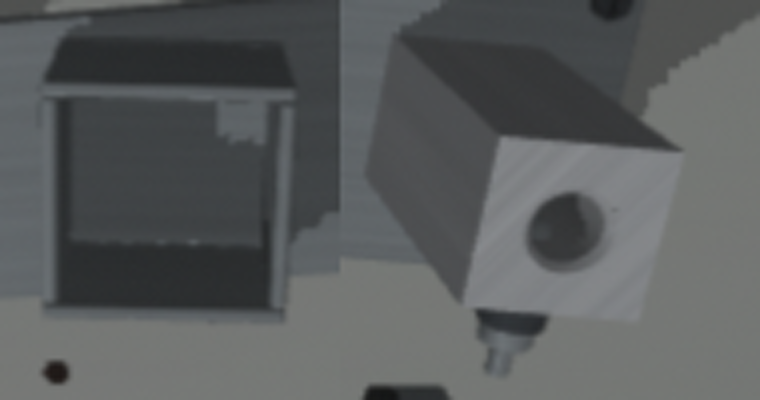

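```bash
python3 - <<'E'
from h import *
c=cams.camera("wrist")
C=np.array([onz(c,(235+x/4,150+y/4),.155) for x,y in[(40,85),(296,90),(285,320),(43,316)]]);print(C,C.mean(0))
B=np.array([onz(c,(380+(x-340)/4,180+y/4),.095) for x,y in[(500,136),(683,152),(638,320),(464,303)]]);print(B,B.mean(0)); print("bore",onz(c,(436.5,237.8),.095))
go([*C.mean(0)[:2],.145],np.radians(-91))
E
```

```text
[[0.5658 0.1487 0.155 ]
 [0.565  0.103  0.155 ]
 [0.5206 0.1038 0.155 ]
 [0.5213 0.1494 0.155 ]] [0.5431 0.1262 0.155 ]
[[ 0.5116 -0.0055  0.095 ]
 [ 0.5078 -0.049   0.095 ]
 [ 0.4643 -0.0454  0.095 ]
 [ 0.4689 -0.0023  0.095 ]] [ 0.4881 -0.0256  0.095 ]
bore [ 0.4877 -0.0244  0.095 ]
tool [0.5428 0.1236 0.2803] F [-0.0494  0.2567 -0.6659] w 1.001 t 2.9
shift xyz norm [ 0.2706  0.0006 -0.0052]
jaw yaw deg -89.93539845603628 toolx [ 0.0001 -0.     -1.    ]
twist norm 0.005914453022020696 deg 1.0646015439637253
```

```bash
python3 -m creep '[{"grip":1,"xyz":[0,0.0006,-0.0045],"twist":0.006},{"grip":1,"xyz":[0.06,0,0],"twist":0},{"grip":1,"xyz":[0.06,0,0],"twist":0},{"grip":1,"xyz":[0.06,0,0],"twist":0},{"grip":1,"xyz":[0.05,0,0],"twist":0},{"grip":1,"xyz":[0.035,0,0],"twist":0},{"grip":1,"xyz":[0.02,0,0],"twist":0},{"grip":1,"xyz":[0,0,0],"twist":0}]'; python3 -m creep '[{"grip":0,"xyz":[0,0,0],"twist":0},{"grip":0,"xyz":[0,0,0],"twist":0},{"grip":0,"xyz":[0,0,0],"twist":0},{"grip":0,"xyz":[0,0,0],"twist":0},{"grip":0,"xyz":[0,0,0],"twist":0},{"grip":0,"xyz":[0,0,0],"twist":0},{"grip":0,"xyz":[0,0,0],"twist":0},{"grip":0,"xyz":[0,0,0],"twist":0}]'
```

```text
t: 3.9
tool_pos: [0.5431, 0.1261, 0.1375]
ee_rot: [-0.505, -0.495, 0.505, -0.495]
ft_force: [-0.4, 0.3, 0.8]
width: 1.001
t: 4.9
tool_pos: [0.5437, 0.1263, 0.1388]
ee_rot: [0.505, 0.495, -0.504, 0.495]
ft_force: [-0.1, -0.0, 5.5]
width: 0.531
```

```bash
python3 -m creep '[{"grip":0,"xyz":[-0.02,0,0],"twist":0},{"grip":0,"xyz":[-0.03,0,0],"twist":0},{"grip":0,"xyz":[-0.04,0,0],"twist":0},{"grip":0,"xyz":[-0.04,0,0],"twist":0},{"grip":0,"xyz":[-0.04,0,0],"twist":0},{"grip":0,"xyz":[-0.04,0,0],"twist":0},{"grip":0,"xyz":[-0.04,0,0],"twist":0},{"grip":0,"xyz":[-0.025,0,0],"twist":0},{"grip":0,"xyz":[0,0,0],"twist":0}]'; python3 - <<'E'
from h import *
go([.4895-.0005,-.0245,.262])
E
```

```text
t: 6.02
tool_pos: [0.5435, 0.1263, 0.2764]
ee_rot: [0.505, 0.495, -0.504, 0.496]
ft_force: [-0.1, -0.3, -2.4]
width: 0.53
tool [0.5435 0.1263 0.2764] F [-0.0927 -0.2692 -2.3771] w 0.53 t 6.03
shift xyz norm [ 0.0285 -0.1032  0.3036]
jaw yaw deg -91.10982096738644 toolx [ 0.0018  0.0003 -1.    ]
```

```bash
python3 -m creep '[{"grip":0,"xyz":[0,-0.007,0.02],"twist":0},{"grip":0,"xyz":[0,-0.017,0.05],"twist":0},{"grip":0,"xyz":[0,-0.021,0.06],"twist":0},{"grip":0,"xyz":[0,-0.021,0.06],"twist":0},{"grip":0,"xyz":[0.01,-0.02,0.06],"twist":0},{"grip":0,"xyz":[0.01,-0.012,0.038],"twist":0},{"grip":0,"xyz":[0.008,-0.005,0.0156],"twist":0},{"grip":0,"xyz":[0,0,0],"twist":0},{"grip":0,"xyz":[0,0,0],"twist":0}]'; python3 - <<'E'
from h import *
go([.489,-.0245,.262])
w=cams.camera("wrist")["color"];s=cams.camera("scene");cv2.imwrite("pics/s2.png",s["color"])
p=proj(s,[.489,-.0245,.11])[0].astype(int);print(p)
S=cv2.resize(s["color"][p[1]-60:p[1]+40,p[0]-35:p[0]+35],None,fx=6,fy=6,interpolation=2)
W=cv2.resize(w[120:320,180:380],(370,370)); im=np.zeros((600,800,3),np.uint8);im[:,:420]=S;im[:370,425:795]=W
cv2.imwrite("pics/z2.png",im)
E
```

```text
t: 7.15
tool_pos: [0.489, -0.0237, 0.2613]
ee_rot: [0.505, 0.496, -0.504, 0.495]
ft_force: [0.3, 0.5, -2.6]
width: 0.531
tool [ 0.489  -0.0237  0.2613] F [ 0.3259  0.4999 -2.5885] w 0.531 t 7.15
shift xyz norm [-0.0014  0.0001  0.0015]
jaw yaw deg -91.03522775455768 toolx [ 0.0001  0.0005 -1.    ]
[313 206]
```

View pics/z2.png

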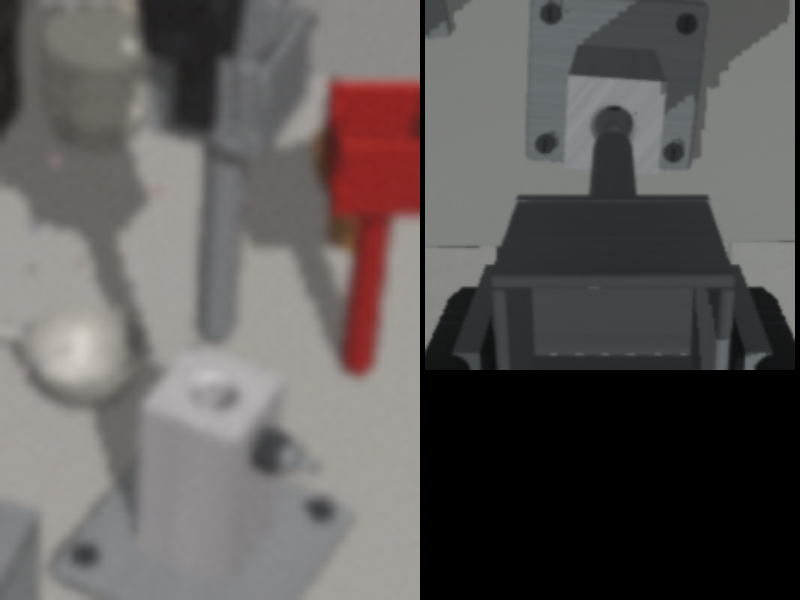

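```bash
python3 - <<'E'
from h import *
s=cams.camera("scene");t=cams.camera("wrist")
q=lambda x,y:(313-35+x/6-.4,206-60+y/6-.4)
fz=.2613-.136
print("scene foot",onz(s,q(215,333),fz),"bore",onz(s,q(213.5,390),.095))
print("cup corners scene")
# wrist: crop 200px->370
w=lambda x,y:(180+(x-425)*200/370-.25,120+y*200/370-.25)
print("wrist bore",onz(t,w(614,122),.095),"rod edges at z .23",onz(t,w(590,195),.22),onz(t,w(636,195),.22),"low",onz(t,w(597,135),fz+.006),onz(t,w(631,135),fz+.006))
im=t["color"];cv2.imwrite("pics/z3.png",cv2.resize(im[160:230,250:320],(700,700),interpolation=2)[:600])
E
```

```text
scene foot [ 0.4897 -0.0258  0.1253] bore [ 0.4886 -0.025   0.095 ]
cup corners scene
wrist bore [ 0.4898 -0.0254  0.095 ] rod edges at z .23 [ 0.5045 -0.0188  0.22  ] [ 0.5043 -0.0312  0.22  ] low [ 0.4947 -0.0185  0.1313] [ 0.4945 -0.0322  0.1313]
```

View pics/z3.png

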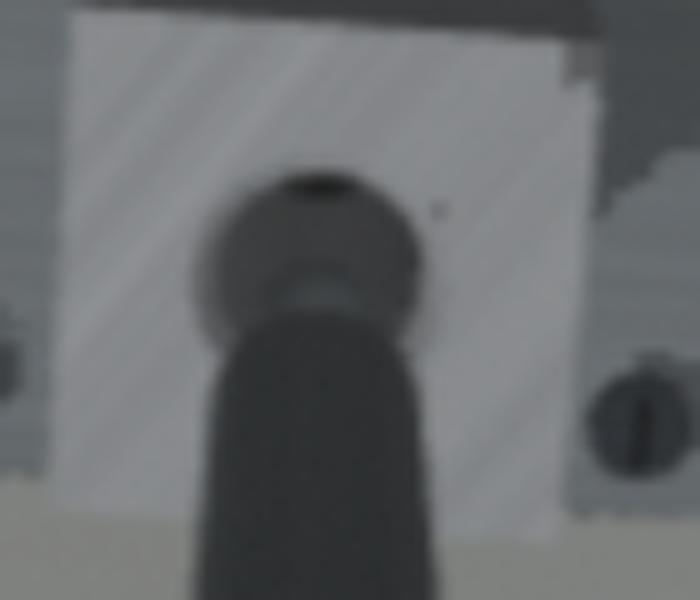

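```bash
python3 - <<'E'
from h import *
t=cams.camera("wrist")
q=lambda x,y:(250+x/10-.45,160+y/10-.45)
print("bore far edge",onz(t,q(312,172),.095),"left/right",onz(t,q(195,280),.095),onz(t,q(420,270),.095))
print("foot far edge",onz(t,q(316,310),.1253),onz(t,q(316,310),.1313))
B=np.array([onz(t,q(*p),.095) for p in[(72,10),(605,40),(560,542),(48,510)]]);print(B.mean(0))
E
```

```text
bore far edge [ 0.4975 -0.0247  0.095 ] left/right [ 0.4883 -0.0147  0.095 ] [ 0.4889 -0.0336  0.095 ]
foot far edge [ 0.4944 -0.0249  0.1253] [ 0.4962 -0.025   0.1313]
[ 0.488  -0.0253  0.095 ]
```

```bash
python3 -m creep '[{"grip":0,"xyz":[0.02,-0.0014,-0.0014],"twist":0},{"grip":0,"xyz":[0.02,0,0],"twist":0},{"grip":0,"xyz":[0.01,0,0],"twist":0},{"grip":0,"xyz":[0,0,0],"twist":0},{"grip":0,"xyz":[0,0,0],"twist":0}]'; for i in 1; do python3 -m creep '[{"grip":0,"xyz":[0.004,0,0],"twist":0},{"grip":0,"xyz":[0.004,0,0],"twist":0},{"grip":0,"xyz":[0,0,0],"twist":0}]';done;  python3 -m creep '[{"grip":0,"xyz":[0.004,0,0],"twist":0},{"grip":0,"xyz":[0.004,0,0],"twist":0},{"grip":0,"xyz":[0,0,0],"twist":0}]'
```

```text
t: 8.02
tool_pos: [0.4882, -0.0239, 0.2364]
ee_rot: [0.505, 0.495, -0.505, 0.495]
ft_force: [0.5, -0.5, -2.5]
width: 0.532
t: 8.4
tool_pos: [0.488, -0.024, 0.2322]
ee_rot: [-0.505, -0.495, 0.505, -0.495]
ft_force: [0.3, 0.3, -0.8]
width: 0.531
t: 8.78
tool_pos: [0.4879, -0.024, 0.2281]
ee_rot: [-0.505, -0.495, 0.505, -0.495]
ft_force: [-0.3, 0.9, -1.2]
width: 0.53
```

```bash
python3 -m creep '[{"grip":0,"xyz":[0.004,0,0],"twist":0},{"grip":0,"xyz":[0,0,0],"twist":0}]';  python3 -m creep '[{"grip":0,"xyz":[0.004,0,0],"twist":0},{"grip":0,"xyz":[0,0,0],"twist":0}]'; python3 -m creep '[{"grip":0,"xyz":[0.004,0,0],"twist":0},{"grip":0,"xyz":[0,0,0],"twist":0}]'
```

```text
t: 9.02
tool_pos: [0.4879, -0.024, 0.2261]
ee_rot: [-0.505, -0.495, 0.505, -0.495]
ft_force: [0.0, 0.5, -0.7]
width: 0.528
t: 9.28
tool_pos: [0.4879, -0.024, 0.2241]
ee_rot: [-0.505, -0.495, 0.505, -0.495]
ft_force: [1.2, 0.1, -2.0]
width: 0.528
t: 9.52
tool_pos: [0.4879, -0.024, 0.2221]
ee_rot: [-0.505, -0.495, 0.505, -0.495]
ft_force: [0.8, 0.4, -1.0]
width: 0.529
```

```bash
python3 -m creep '[{"grip":0,"xyz":[0.004,0,0],"twist":0},{"grip":0,"xyz":[0,0,0],"twist":0}]';  python3 -m creep '[{"grip":0,"xyz":[0.004,0,0],"twist":0},{"grip":0,"xyz":[0,0,0],"twist":0}]'; python3 -m creep '[{"grip":0,"xyz":[0.004,0,0],"twist":0},{"grip":0,"xyz":[0,0,0],"twist":0}]'; python3 -m creep '[{"grip":0,"xyz":[0.004,0,0],"twist":0},{"grip":0,"xyz":[0,0,0],"twist":0}]'
```

```text
t: 9.78
tool_pos: [0.4879, -0.024, 0.2201]
ee_rot: [-0.505, -0.495, 0.505, -0.495]
ft_force: [0.3, 0.5, -1.3]
width: 0.531
t: 10.02
tool_pos: [0.4879, -0.024, 0.2181]
ee_rot: [-0.505, -0.495, 0.505, -0.495]
ft_force: [0.6, 0.3, -2.0]
width: 0.525
t: 10.28
tool_pos: [0.4879, -0.024, 0.2161]
ee_rot: [-0.505, -0.495, 0.505, -0.495]
ft_force: [0.6, 0.2, -1.5]
width: 0.534
t: 10.52
tool_pos: [0.488, -0.024, 0.2141]
ee_rot: [-0.505, -0.495, 0.505, -0.495]
ft_force: [-0.6, -0.2, -1.4]
width: 0.529
```

```bash
python3 -m creep '[{"grip":0,"xyz":[0.004,0,0],"twist":0},{"grip":0,"xyz":[0,0,0],"twist":0}]';  python3 -m creep '[{"grip":0,"xyz":[0.004,0,0],"twist":0},{"grip":0,"xyz":[0,0,0],"twist":0}]'; python3 -m creep '[{"grip":0,"xyz":[0.004,0,0],"twist":0},{"grip":0,"xyz":[0,0,0],"twist":0}]'; python3 -m creep '[{"grip":0,"xyz":[0.004,0,0],"twist":0},{"grip":0,"xyz":[0,0,0],"twist":0}]'
```

```text
t: 10.78
tool_pos: [0.4884, -0.024, 0.2124]
ee_rot: [0.505, 0.495, -0.505, 0.495]
ft_force: [1.5, 0.7, -1.3]
width: 0.53
t: 11.02
tool_pos: [0.4886, -0.0239, 0.2104]
ee_rot: [0.505, 0.495, -0.504, 0.495]
ft_force: [1.9, 0.2, -1.9]
width: 0.529
t: 11.28
tool_pos: [0.4883, -0.024, 0.2083]
ee_rot: [0.505, 0.495, -0.505, 0.495]
ft_force: [3.1, 0.2, -1.4]
width: 0.533
t: 11.52
tool_pos: [0.4882, -0.024, 0.2062]
ee_rot: [0.505, 0.495, -0.505, 0.495]
ft_force: [2.7, -0.6, 0.6]
width: 0.532
```

```bash
python3 -m creep '[{"grip":0,"xyz":[0.004,0,0],"twist":0},{"grip":0,"xyz":[0.004,0,0],"twist":0},{"grip":0,"xyz":[0,0,0],"twist":0}]';  python3 -m creep '[{"grip":0,"xyz":[0.004,0,0],"twist":0},{"grip":0,"xyz":[0.004,0,0],"twist":0},{"grip":0,"xyz":[0,0,0],"twist":0}]'; python3 -m creep '[{"grip":0,"xyz":[0.004,0,0],"twist":0},{"grip":0,"xyz":[0.004,0,0],"twist":0},{"grip":0,"xyz":[0,0,0],"twist":0}]'; python3 -m creep '[{"grip":0,"xyz":[0.003,0,0],"twist":0},{"grip":0,"xyz":[0.003,0,0],"twist":0},{"grip":0,"xyz":[0,0,0],"twist":0}]'
```

```text
t: 11.9
tool_pos: [0.4877, -0.024, 0.2017]
ee_rot: [-0.505, -0.495, 0.505, -0.495]
ft_force: [4.1, 0.2, -4.0]
width: 0.529
t: 12.28
tool_pos: [0.4877, -0.024, 0.1979]
ee_rot: [-0.505, -0.495, 0.505, -0.495]
ft_force: [4.5, 0.1, -3.5]
width: 0.527
t: 12.65
tool_pos: [0.4877, -0.0239, 0.1939]
ee_rot: [-0.505, -0.495, 0.505, -0.495]
ft_force: [4.7, 0.2, -3.3]
width: 0.531
t: 13.02
tool_pos: [0.4878, -0.0239, 0.191]
ee_rot: [-0.505, -0.495, 0.505, -0.495]
ft_force: [4.3, -1.0, -2.6]
width: 0.528
```

```bash
python3 -m creep '[{"grip":0,"xyz":[0.003,0,0],"twist":0},{"grip":0,"xyz":[0,0,0],"twist":0}]' | sed -n '2p;4p';python3 -m creep '[{"grip":0,"xyz":[0.003,0,0],"twist":0},{"grip":0,"xyz":[0,0,0],"twist":0}]' | sed -n '2p;4p';python3 -m creep '[{"grip":0,"xyz":[0.003,0,0],"twist":0},{"grip":0,"xyz":[0,0,0],"twist":0}]' | sed -n '2p;4p';python3 -m creep '[{"grip":0,"xyz":[0.003,0,0],"twist":0},{"grip":0,"xyz":[0,0,0],"twist":0}]' | sed -n '2p;4p'
```

```text
tool_pos: [0.4878, -0.024, 0.1895]
ft_force: [4.4, 0.2, -2.5]
tool_pos: [0.4879, -0.0239, 0.1881]
ft_force: [4.2, -1.2, -2.6]
tool_pos: [0.4879, -0.024, 0.1866]
ft_force: [3.9, -0.4, -1.9]
tool_pos: [0.4879, -0.024, 0.1851]
ft_force: [4.8, 0.2, -1.3]
```

```bash
python3 -m creep '[{"grip":0,"xyz":[0.002,0,0],"twist":0},{"grip":0,"xyz":[0,0,0],"twist":0}]' | sed -n '2p;4p';python3 -m creep '[{"grip":0,"xyz":[0.002,0,0],"twist":0},{"grip":0,"xyz":[0,0,0],"twist":0}]' | sed -n '2p;4p';python3 -m creep '[{"grip":0,"xyz":[0.002,0,0],"twist":0},{"grip":0,"xyz":[0,0,0],"twist":0}]' | sed -n '2p;4p';python3 -m creep '[{"grip":0,"xyz":[0.002,0,0],"twist":0},{"grip":0,"xyz":[0,0,0],"twist":0}]' | sed -n '2p;4p'
```

```text
tool_pos: [0.4879, -0.024, 0.1842]
ft_force: [4.2, -0.8, -0.2]
tool_pos: [0.4879, -0.0239, 0.1832]
ft_force: [4.9, -0.1, -1.5]
tool_pos: [0.4879, -0.024, 0.1821]
ft_force: [4.9, 0.2, -0.8]
tool_pos: [0.4879, -0.024, 0.1812]
ft_force: [4.8, -0.2, -1.6]
```

```bash
python3 -m creep '[{"grip":0,"xyz":[0.002,0,0],"twist":0},{"grip":0,"xyz":[0,0,0],"twist":0}]' | sed -n '2p;4p';python3 -m creep '[{"grip":0,"xyz":[0.002,0,0],"twist":0},{"grip":0,"xyz":[0,0,0],"twist":0}]' | sed -n '2p;4p';python3 -m creep '[{"grip":0,"xyz":[0.002,0,0],"twist":0},{"grip":0,"xyz":[0,0,0],"twist":0}]' | sed -n '2p;4p'
```

```text
tool_pos: [0.4879, -0.024, 0.1801]
ft_force: [4.1, -0.0, -0.4]
tool_pos: [0.4879, -0.024, 0.1791]
ft_force: [4.5, -0.2, -1.1]
tool_pos: [0.4879, -0.0239, 0.1781]
ft_force: [3.9, -0.0, -2.0]
```

```bash
python3 -m creep '[{"grip":0,"xyz":[0.002,0,0],"twist":0},{"grip":0,"xyz":[0,0,0],"twist":0}]' | sed -n '2p;4p';python3 -m creep '[{"grip":0,"xyz":[0.002,0,0],"twist":0},{"grip":0,"xyz":[0,0,0],"twist":0}]' | sed -n '2p;4p'
```

```text
tool_pos: [0.4879, -0.024, 0.1771]
ft_force: [4.3, -0.5, -1.1]
tool_pos: [0.4879, -0.024, 0.1761]
ft_force: [4.7, -0.2, -2.4]
```

```bash
python3 -m creep '[{"grip":0,"xyz":[0.002,0,0],"twist":0},{"grip":0,"xyz":[0,0,0],"twist":0}]' | sed -n '2p;4p';python3 -m creep '[{"grip":0,"xyz":[0.002,0,0],"twist":0},{"grip":0,"xyz":[0,0,0],"twist":0}]' | sed -n '2p;4p'
```

```text
tool_pos: [0.4879, -0.024, 0.1751]
ft_force: [4.5, 0.3, -2.8]
tool_pos: [0.4881, -0.024, 0.1742]
ft_force: [4.2, -0.7, -0.3]
```

```bash
python3 -m creep '[{"grip":0,"xyz":[0.002,0,0],"twist":0},{"grip":0,"xyz":[0,0,0],"twist":0}]' | sed -n '2p;4p';python3 -m creep '[{"grip":0,"xyz":[0.002,0,0],"twist":0},{"grip":0,"xyz":[0,0,0],"twist":0}]' | sed -n '2p;4p'
```

```text
tool_pos: [0.4881, -0.024, 0.1732]
ft_force: [5.2, -1.4, -1.0]
tool_pos: [0.4881, -0.024, 0.1722]
ft_force: [4.1, -1.0, -0.6]
```

```bash
python3 -m creep '[{"grip":0,"xyz":[0.002,0,0],"twist":0},{"grip":0,"xyz":[0,0,0],"twist":0}]' | sed -n '2p;4p'
```

```text
tool_pos: [0.4881, -0.024, 0.1712]
ft_force: [5.1, -0.7, 0.2]
```

```bash
python3 -m creep '[{"grip":0,"xyz":[0.001,0,0],"twist":0},{"grip":0,"xyz":[0,0,0],"twist":0}]' | sed -n '2p;4p'
```

```text
tool_pos: [0.4881, -0.024, 0.1708]
ft_force: [4.3, -0.3, 1.4]
```

```bash
python3 -m creep '[{"grip":0,"xyz":[0.001,0,0],"twist":0},{"grip":0,"xyz":[0,0,0],"twist":0}]' | sed -n '2p;4p'
```

```text
tool_pos: [0.4881, -0.024, 0.1703]
ft_force: [4.7, -0.7, 1.4]
```

```bash
python3 -m creep '[{"grip":0,"xyz":[0.001,0,0],"twist":0},{"grip":0,"xyz":[0,0,0],"twist":0}]' | sed -n '2p;4p'
```

```text
tool_pos: [0.4882, -0.024, 0.1701]
ft_force: [4.4, -0.3, 5.8]
```

```bash
python3 -m creep '[{"grip":0,"xyz":[0.001,0,0],"twist":0},{"grip":0,"xyz":[0,0,0],"twist":0}]' | sed -n '2p;4p'
```

```text
tool_pos: [0.4884, -0.0239, 0.17]
ft_force: [3.5, 0.0, 7.7]
```

```bash
python3 -m creep '[{"grip":0,"xyz":[0.0006,0,0],"twist":0},{"grip":0,"xyz":[0,0,0],"twist":0}]' | sed -n '2p;4p'
```

```text
tool_pos: [0.4885, -0.0239, 0.1699]
ft_force: [2.3, -0.5, 10.8]
```

```bash
python3 -m creep '[{"grip":0.6,"xyz":[0,0,0],"twist":0},{"grip":0.6,"xyz":[0,0,0],"twist":0}]';python3 -m creep '[{"grip":0.9,"xyz":[0,0,0],"twist":0},{"grip":1,"xyz":[0,0,0],"twist":0},{"grip":1,"xyz":[0,0,0],"twist":0},{"grip":1,"xyz":[0,0,0],"twist":0}]'; python3 - <<'E'
from h import *
t=cams.camera("wrist");cv2.imwrite("pics/w4.png",t["color"])
E
```

```text
t: 19.02
tool_pos: [0.4864, -0.024, 0.1681]
ee_rot: [-0.504, -0.496, 0.506, -0.494]
ft_force: [-0.7, 0.6, 0.2]
width: 0.604
t: 19.52
tool_pos: [0.488, -0.024, 0.169]
ee_rot: [-0.505, -0.495, 0.505, -0.495]
ft_force: [-0.3, 0.0, 0.5]
width: 1.002
```

View pics/w4.png

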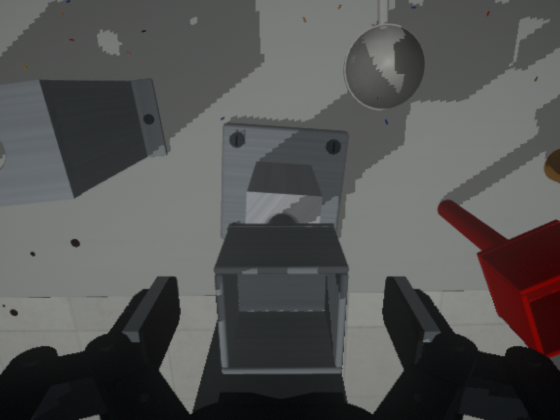

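```bash
python3 -m creep '[{"grip":1,"xyz":[-0.03,0,0],"twist":0},{"grip":1,"xyz":[-0.05,0,0],"twist":0},{"grip":0.42,"xyz":[-0.03,0,0],"twist":0},{"grip":0.42,"xyz":[0,0,0],"twist":0},{"grip":0.42,"xyz":[0,0,0],"twist":0},{"grip":0.42,"xyz":[0,0,0],"twist":0},{"grip":0.42,"xyz":[0.01,0,0],"twist":0}]'; python3 -m creep '[{"grip":0.42,"xyz":[0.004,0,0],"twist":0},{"grip":0.42,"xyz":[0.004,0,0],"twist":0},{"grip":0.42,"xyz":[0.004,0,0],"twist":0},{"grip":0.42,"xyz":[0,0,0],"twist":0}]'; python3 -c '
from h import *
t=cams.camera("wrist");cv2.imwrite("pics/w5.png",t["color"][150:])'
```

```text
t: 20.45
tool_pos: [0.488, -0.0239, 0.2185]
ee_rot: [-0.505, -0.495, 0.505, -0.495]
ft_force: [0.3, 0.0, 0.4]
width: 0.417
t: 20.95
tool_pos: [0.488, -0.024, 0.2128]
ee_rot: [-0.505, -0.495, 0.505, -0.495]
ft_force: [-0.0, 0.1, -0.4]
width: 0.418
```

View pics/w5.png

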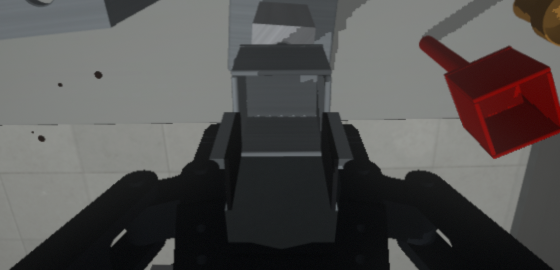

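```bash
for k in 1; do python3 -m creep '[{"grip":0.42,"xyz":[0.004,0,0],"twist":0},{"grip":0.42,"xyz":[0.004,0,0],"twist":0},{"grip":0.42,"xyz":[0,0,0],"twist":0}]' | sed -n '2p;4p'; done;  python3 -m creep '[{"grip":0.42,"xyz":[0.002,0,0],"twist":0},{"grip":0.42,"xyz":[0,0,0],"twist":0}]' | sed -n '2p;4p';  python3 -m creep '[{"grip":0.42,"xyz":[0.002,0,0],"twist":0},{"grip":0.42,"xyz":[0,0,0],"twist":0}]' | sed -n '2p;4p';  python3 -m creep '[{"grip":0.42,"xyz":[0.002,0,0],"twist":0},{"grip":0.42,"xyz":[0,0,0],"twist":0}]' | sed -n '2p;4p'
```

```text
tool_pos: [0.4879, -0.024, 0.2088]
ft_force: [0.2, 0.5, -0.0]
tool_pos: [0.488, -0.024, 0.2079]
ft_force: [0.1, -1.1, 0.2]
tool_pos: [0.488, -0.024, 0.2069]
ft_force: [0.7, -0.1, -0.1]
tool_pos: [0.488, -0.0239, 0.2059]
ft_force: [-0.4, 0.5, -0.9]
```

```bash
python3 -m creep '[{"grip":0.42,"xyz":[0.002,0,0],"twist":0},{"grip":0.42,"xyz":[0,0,0],"twist":0}]' | sed -n '2p;4p';  python3 -m creep '[{"grip":0.42,"xyz":[0.002,0,0],"twist":0},{"grip":0.42,"xyz":[0,0,0],"twist":0}]' | sed -n '2p;4p';  python3 -m creep '[{"grip":0.42,"xyz":[0.001,0,0],"twist":0},{"grip":0.42,"xyz":[0,0,0],"twist":0}]' | sed -n '2p;4p'
```

```text
tool_pos: [0.488, -0.024, 0.2049]
ft_force: [-1.0, -0.0, -0.4]
tool_pos: [0.488, -0.0239, 0.2039]
ft_force: [0.1, -0.7, 0.3]
tool_pos: [0.488, -0.024, 0.2035]
ft_force: [-0.5, 0.2, 0.1]
```

```bash
python3 -m creep '[{"grip":0.42,"xyz":[0.001,0,0],"twist":0},{"grip":0.42,"xyz":[0,0,0],"twist":0}]' | sed -n '2p;4p';  python3 -m creep '[{"grip":0.42,"xyz":[0.001,0,0],"twist":0},{"grip":0.42,"xyz":[0,0,0],"twist":0}]' | sed -n '2p;4p'
```

```text
tool_pos: [0.488, -0.024, 0.203]
ft_force: [0.4, 1.1, -0.3]
tool_pos: [0.4882, -0.024, 0.2028]
ft_force: [-1.0, -0.6, 4.8]
```

```bash
python3 -m creep '[{"grip":0.42,"xyz":[0.001,0,0],"twist":0},{"grip":0.42,"xyz":[0,0,0],"twist":0}]' | sed -n '2p;4p'
```

```text
tool_pos: [0.4883, -0.024, 0.2025]
ft_force: [-1.4, 0.2, 6.7]
```

```bash
python3 -m creep '[{"grip":0.42,"xyz":[0.0012,0,0],"twist":0},{"grip":0.42,"xyz":[0,0,0],"twist":0}]' | sed -n '2p;4p'
```

```text
tool_pos: [0.4885, -0.024, 0.2024]
ft_force: [-3.0, -0.8, 10.3]
```

```bash
python3 -m creep '[{"grip":0.42,"xyz":[0.0012,0,0],"twist":0},{"grip":0.42,"xyz":[0,0,0],"twist":0}]' | sed -n '2p;4p'
```

```text
tool_pos: [0.4886, -0.024, 0.2023]
ft_force: [-3.2, -0.3, 14.8]
```

```bash
python3 -m creep '[{"grip":0.42,"xyz":[-0.03,0,0],"twist":0},{"grip":0.42,"xyz":[-0.05,0,0],"twist":0},{"grip":0.8,"xyz":[0,0.002,0.04],"twist":0},{"grip":0.8,"xyz":[0,0.005,0.06],"twist":0},{"grip":0.8,"xyz":[0,0.005,0.07],"twist":0},{"grip":0.8,"xyz":[0,0.005,0.07],"twist":0},{"grip":0.8,"xyz":[0,0.005,0.07],"twist":0},{"grip":0.8,"xyz":[0,0.005,0.07],"twist":0},{"grip":0.8,"xyz":[0,0.005,0.06],"twist":0},{"grip":0.8,"xyz":[0,0.002,0.03],"twist":0},{"grip":0.8,"xyz":[0,0,0],"twist":0.054},{"grip":0.8,"xyz":[0,0,0],"twist":0.054},{"grip":0.8,"xyz":[0,0,0],"twist":0.054},{"grip":0.8,"xyz":[0,0,0],"twist":0.054},{"grip":0.8,"xyz":[0,0,0],"twist":0}]'; python3 - <<'E'
from h import *
go([.5046,-.2596,.058],np.radians(-130))
print(ctrl.observe()["joint_positions"])
t=cams.camera("wrist");cv2.imwrite("pics/w6.png",t["color"])
print(proj(t,[[.5046,-.2596,.058],[.5046,-.2596,0]]))
h=cv2.cvtColor(t["color"],cv2.COLOR_BGR2HSV)
m=cv2.inRange(h,(8,90,50),(28,255,255));n,l,stt,ce=cv2.connectedComponentsWithStats(m)
for i in range(1,n):
    if stt[i,4]>100:print(stt[i],ce[i])
E
```

```text
t: 26.0
tool_pos: [0.5007, -0.2583, 0.241]
ee_rot: [0.641, 0.3, -0.64, 0.3]
ft_force: [-1.0, -0.8, -0.4]
width: 0.804
tool [ 0.5007 -0.2583  0.241 ] F [-1.0109 -0.8093 -0.4121] w 0.804 t 26.0
shift xyz norm [ 0.3659  0.0076 -0.0029]
jaw yaw deg -129.8526383680288 toolx [ 0.0001  0.0003 -1.    ]
twist norm 0.000818675733173283 deg 0.14736163197119093
[ 0.501   0.3195 -0.1397  1.7507  0.0494  1.0748 -1.9216]
[[278.2512 177.9176]
 [278.6769 163.9103]]
[ 254  150   55   55 2343] [280.7921 177.4345]
```

View pics/w6.png

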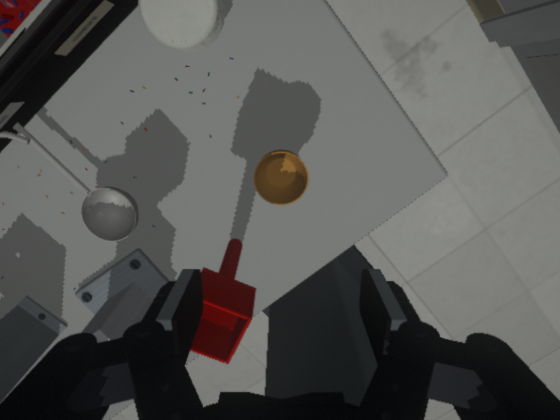

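```bash
python3 - <<'E'
from h import *
t=cams.camera("wrist")
X=onz(t,(281,178),.058);print(X);go([X[0],X[1],.053])
E
```

```text
[ 0.503  -0.2615  0.058 ]
tool [ 0.5007 -0.2586  0.2409] F [-0.0618  0.2622  0.4468] w 0.799 t 26.1
shift xyz norm [0.3758 0.0073 0.0016]
jaw yaw deg -129.71170091408968 toolx [ 0.      0.0002 -1.    ]
```

```bash
python3 -m creep '[{"grip":0.8,"xyz":[0.06,0.007,0],"twist":0},{"grip":0.8,"xyz":[0.09,0,0],"twist":0},{"grip":0.8,"xyz":[0.09,0,0],"twist":0},{"grip":0.8,"xyz":[0.07,0,0],"twist":0},{"grip":0.8,"xyz":[0.045,0,0],"twist":0},{"grip":0.8,"xyz":[0.017,0,0],"twist":0},{"grip":0.8,"xyz":[0,0,0],"twist":0}]'; python3 -m creep '[{"grip":0.4,"xyz":[0,0,0],"twist":0},{"grip":0.4,"xyz":[0,0,0],"twist":0},{"grip":0.4,"xyz":[0,0,0],"twist":0},{"grip":0.4,"xyz":[0,0,0],"twist":0},{"grip":0.4,"xyz":[0,0,0],"twist":0}]'
```

```text
t: 26.98
tool_pos: [0.5032, -0.2614, 0.0548]
ee_rot: [-0.641, -0.299, 0.641, -0.299]
ft_force: [-0.2, 0.5, -0.3]
width: 0.797
t: 27.6
tool_pos: [0.5042, -0.2619, 0.0566]
ee_rot: [0.641, 0.298, -0.64, 0.3]
ft_force: [-0.0, 1.0, 5.8]
width: 0.523
```

```bash
python3 -m creep '[{"grip":0.4,"xyz":[-0.03,0,0],"twist":0},{"grip":0.4,"xyz":[-0.06,0,0],"twist":0},{"grip":0.4,"xyz":[-0.08,0,0],"twist":0},{"grip":0.4,"xyz":[-0.08,0,0],"twist":0},{"grip":0.4,"xyz":[-0.08,0,0],"twist":0},{"grip":0.4,"xyz":[-0.08,0,0],"twist":0},{"grip":0.4,"xyz":[-0.04,0,0],"twist":0},{"grip":0.4,"xyz":[0,0,0],"twist":-0.054},{"grip":0.4,"xyz":[0,0,0],"twist":-0.054},{"grip":0.4,"xyz":[0,0,0],"twist":-0.054},{"grip":0.4,"xyz":[0,0,0],"twist":-0.054},{"grip":0.4,"xyz":[0,0,0],"twist":0}]'; python3 - <<'E'
from h import *
go([.489,-.0242,.285],np.radians(-91))
E
```

```text
t: 29.1
tool_pos: [0.5031, -0.2615, 0.2811]
ee_rot: [0.505, 0.494, -0.505, 0.495]
ft_force: [0.3, -0.1, -0.5]
width: 0.523
tool [ 0.5031 -0.2615  0.2811] F [ 0.3243 -0.0653 -0.5089] w 0.523 t 29.1
shift xyz norm [-0.0082 -0.0378 -0.474 ]
jaw yaw deg -91.17353089452831 toolx [ 0.0012 -0.0006 -1.    ]
twist norm -0.0009640605251572809 deg -0.17353089452831055
```

```bash
python3 -m creep '[{"grip":0.4,"xyz":[0,-0.002,-0.03],"twist":0},{"grip":0.4,"xyz":[0,-0.005,-0.06],"twist":0},{"grip":0.4,"xyz":[0,-0.006,-0.075],"twist":0},{"grip":0.4,"xyz":[0,-0.006,-0.075],"twist":0},{"grip":0.4,"xyz":[0,-0.006,-0.075],"twist":0},{"grip":0.4,"xyz":[0,-0.006,-0.075],"twist":0},{"grip":0.4,"xyz":[0,-0.005,-0.055],"twist":0},{"grip":0.4,"xyz":[0,-0.002,-0.029],"twist":0},{"grip":0.4,"xyz":[0,0,0],"twist":0},{"grip":0.4,"xyz":[0,0,0],"twist":0}]'; python3 - <<'E'
from h import *
go([.489,-.0242,.281],np.radians(-91))
t=cams.camera("wrist");s=cams.camera("scene");p=cams.camera("top")
q=proj(s,[.489,-.0242,.2])[0].astype(int);r=proj(p,[.489,-.0242,.2])[0].astype(int);print(q,r)
im=np.zeros((600,800,3),np.uint8)
im[:,:400]=cv2.resize(s["color"][q[1]-60:q[1]+60,q[0]-40:q[0]+40],(400,600),interpolation=2)
im[:315,400:]=cv2.resize(t["color"][100:],(400,229)).repeat(1,0)[:315] if 0 else cv2.resize(t["color"][105:420,80:480],(400,315))
cv2.imwrite("pics/z7.png",im)
E
```

```text
t: 30.35
tool_pos: [0.4888, -0.0253, 0.2798]
ee_rot: [-0.505, -0.495, 0.505, -0.495]
ft_force: [-1.1, -1.1, -1.0]
width: 0.523
tool [ 0.4888 -0.0253  0.2798] F [-1.0684 -1.1298 -0.9997] w 0.523 t 30.35
shift xyz norm [-0.0025  0.0004 -0.0022]
jaw yaw deg -91.2089736606506 toolx [-0.     -0.0006 -1.    ]
twist norm -0.00116096478139225 deg -0.208973660650605
[314 177] [290 240]
```

View pics/z7.png

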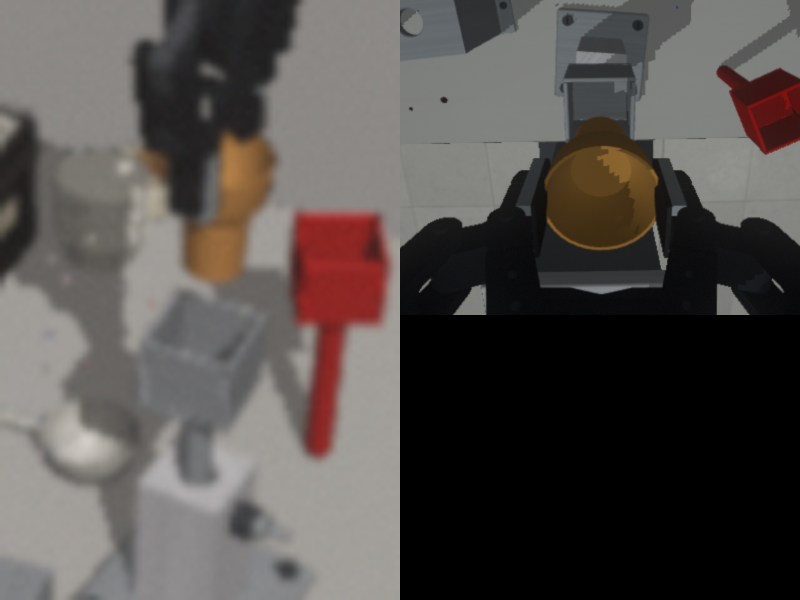

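```bash
python3 - <<'E'
from h import *
s=cams.camera("scene")
q=lambda x,y:(314-40+x/5-.4,177-60+y/5-.4)
print("cone foot",onz(s,q(216,268),.223))
C=np.array([onz(s,q(*p),.186) for p in[(180,292),(266,318),(227,378),(145,345)]]);print(C,C.mean(0))
E
```

```text
cone foot [ 0.4846 -0.0221  0.223 ]
[[ 0.5097 -0.0438  0.186 ]
 [ 0.4657 -0.0425  0.186 ]
 [ 0.4661  0.0058  0.186 ]
 [ 0.509  -0.0002  0.186 ]] [ 0.4876 -0.0202  0.186 ]
```

```bash
python3 -m creep '[{"grip":0.4,"xyz":[0.02,0.003,-0.002],"twist":0},{"grip":0.4,"xyz":[0.03,0,0],"twist":0},{"grip":0.4,"xyz":[0.02,0,0],"twist":0},{"grip":0.4,"xyz":[0.015,0,0],"twist":0},{"grip":0.4,"xyz":[0.01,0,0],"twist":0},{"grip":0.4,"xyz":[0,0,0],"twist":0}]'; python3 -m creep '[{"grip":0.4,"xyz":[0.004,0,0],"twist":0},{"grip":0.4,"xyz":[0,0,0],"twist":0}]' | sed -n '2p;4p'; python3 -m creep '[{"grip":0.4,"xyz":[0.004,0,0],"twist":0},{"grip":0.4,"xyz":[0,0,0],"twist":0}]' | sed -n '2p;4p'
```

```text
t: 31.3
tool_pos: [0.4902, -0.0232, 0.232]
ee_rot: [-0.505, -0.495, 0.505, -0.495]
ft_force: [-0.4, 0.5, 0.6]
width: 0.524
tool_pos: [0.4904, -0.0232, 0.2304]
ft_force: [-0.9, 0.9, 0.0]
tool_pos: [0.4902, -0.0232, 0.2282]
ft_force: [-0.5, 1.1, 0.0]
```

```bash
python3 -m creep '[{"grip":0.4,"xyz":[0.004,0,0],"twist":0},{"grip":0.4,"xyz":[0,0,0],"twist":0}]' | sed -n '2p;4p'; python3 -m creep '[{"grip":0.4,"xyz":[0.003,0,0],"twist":0},{"grip":0.4,"xyz":[0,0,0],"twist":0}]' | sed -n '2p;4p'; python3 -m creep '[{"grip":0.4,"xyz":[0.002,0,0],"twist":0},{"grip":0.4,"xyz":[0,0,0],"twist":0}]' | sed -n '2p;4p'
```

```text
tool_pos: [0.4902, -0.0232, 0.2261]
ft_force: [-0.5, -0.3, -0.1]
tool_pos: [0.4902, -0.0232, 0.2247]
ft_force: [0.6, -0.3, -0.3]
tool_pos: [0.4902, -0.0232, 0.2237]
ft_force: [-0.2, -0.3, -0.8]
```

```bash
python3 -m creep '[{"grip":0.4,"xyz":[0.002,0,0],"twist":0},{"grip":0.4,"xyz":[0,0,0],"twist":0}]' | sed -n '2p;4p'; python3 -m creep '[{"grip":0.4,"xyz":[0.002,0,0],"twist":0},{"grip":0.4,"xyz":[0,0,0],"twist":0}]' | sed -n '2p;4p'
```

```text
tool_pos: [0.4902, -0.0233, 0.2227]
ft_force: [-0.3, -0.2, -1.3]
tool_pos: [0.4903, -0.0232, 0.2217]
ft_force: [0.7, -0.1, 0.2]
```

```bash
python3 -m creep '[{"grip":0.4,"xyz":[0.002,0,0],"twist":0},{"grip":0.4,"xyz":[0,0,0],"twist":0}]' | sed -n '2p;4p'; python3 -m creep '[{"grip":0.4,"xyz":[0.002,0,0],"twist":0},{"grip":0.4,"xyz":[0,0,0],"twist":0}]' | sed -n '2p;4p'
```

```text
tool_pos: [0.4903, -0.0232, 0.2207]
ft_force: [0.1, -0.6, 0.2]
tool_pos: [0.4903, -0.0232, 0.2198]
ft_force: [1.1, -0.2, -0.1]
```

```bash
python3 -m creep '[{"grip":0.4,"xyz":[0.002,0,0],"twist":0},{"grip":0.4,"xyz":[0,0,0],"twist":0}]' | sed -n '2p;4p'; python3 -m creep '[{"grip":0.4,"xyz":[0.002,0,0],"twist":0},{"grip":0.4,"xyz":[0,0,0],"twist":0}]' | sed -n '2p;4p'
```

```text
tool_pos: [0.4903, -0.0232, 0.2188]
ft_force: [1.6, -0.9, 0.2]
tool_pos: [0.4903, -0.0232, 0.2178]
ft_force: [0.1, -0.1, 0.1]
```

```bash
python3 -m creep '[{"grip":0.4,"xyz":[0.002,0,0],"twist":0},{"grip":0.4,"xyz":[0,0,0],"twist":0}]' | sed -n '2p;4p'; python3 -m creep '[{"grip":0.4,"xyz":[0.002,0,0],"twist":0},{"grip":0.4,"xyz":[0,0,0],"twist":0}]' | sed -n '2p;4p'
```

```text
tool_pos: [0.4903, -0.0232, 0.2168]
ft_force: [0.8, 0.3, 1.1]
tool_pos: [0.4903, -0.0232, 0.2157]
ft_force: [1.4, 0.7, 0.1]
```

```bash
python3 -m creep '[{"grip":0.4,"xyz":[0.002,0,0],"twist":0},{"grip":0.4,"xyz":[0,0,0],"twist":0}]' | sed -n '2p;4p'
```

```text
tool_pos: [0.4903, -0.0232, 0.2147]
ft_force: [0.8, -0.4, -0.7]
```

```bash
python3 -m creep '[{"grip":0.4,"xyz":[0.002,0,0],"twist":0},{"grip":0.4,"xyz":[0,0,0],"twist":0}]' | sed -n '2p;4p'; python3 -m creep '[{"grip":0.4,"xyz":[0.002,0,0],"twist":0},{"grip":0.4,"xyz":[0,0,0],"twist":0}]' | sed -n '2p;4p'
```

```text
tool_pos: [0.4903, -0.0232, 0.2137]
ft_force: [-0.0, -0.3, 1.3]
tool_pos: [0.4903, -0.0232, 0.2128]
ft_force: [0.3, -0.3, 0.9]
```

```bash
python3 -m creep '[{"grip":0.4,"xyz":[0.002,0,0],"twist":0},{"grip":0.4,"xyz":[0,0,0],"twist":0}]' | sed -n '2p;4p'
```

```text
tool_pos: [0.4905, -0.0232, 0.212]
ft_force: [1.5, -0.5, 4.7]
```

```bash
python3 -m creep '[{"grip":0.4,"xyz":[0.001,0,0],"twist":0},{"grip":0.4,"xyz":[0,0,0],"twist":0}]' | sed -n '2p;4p'; python3 -m creep '[{"grip":0.65,"xyz":[0,0,0],"twist":0},{"grip":0.65,"xyz":[0,0,0],"twist":0},{"grip":0.9,"xyz":[0,0,0],"twist":0},{"grip":0.9,"xyz":[0,0,0],"twist":0},{"grip":0.9,"xyz":[-0.02,0,0],"twist":0},{"grip":0.9,"xyz":[-0.05,0,0],"twist":0},{"grip":0.9,"xyz":[-0.07,0,0],"twist":0},{"grip":0.9,"xyz":[-0.09,0,0],"twist":0},{"grip":0.9,"xyz":[0,0,0],"twist":0}]'; python3 - <<'E'
from h import *
t=cams.camera("wrist");s=cams.camera("scene");p=cams.camera("top")
im=np.zeros((600,800,3),np.uint8)
im[:,:400]=cv2.resize(s["color"][125:245,274:354],(400,600),interpolation=2)
im[:300,400:]=cv2.resize(t["color"],(400,300))
im[300:,400:]=cv2.resize(p["color"][130:280,160:440],(400,300))[:300]
cv2.imwrite("pics/z8.png",im)
a=cv2.imread("pics/top0.png");
d=cv2.absdiff(a,p["color"]).max(2)>40
for n,(y,x) in {"cups":(172,399),"timer":(165,227),"jar":(156,170),"red":(251,354)}.items(): print(n,d[y-12:y+12,x-12:x+12].mean())
E
```

```text
tool_pos: [0.4906, -0.0231, 0.2117]
ft_force: [0.6, -0.2, 6.3]
t: 36.92
tool_pos: [0.492, -0.0229, 0.3304]
ee_rot: [0.506, 0.493, -0.503, 0.497]
ft_force: [-0.8, 0.4, 0.2]
width: 0.898
cups 0.0
timer 0.0
jar 0.0
red 0.4652777777777778
```

View pics/z8.png

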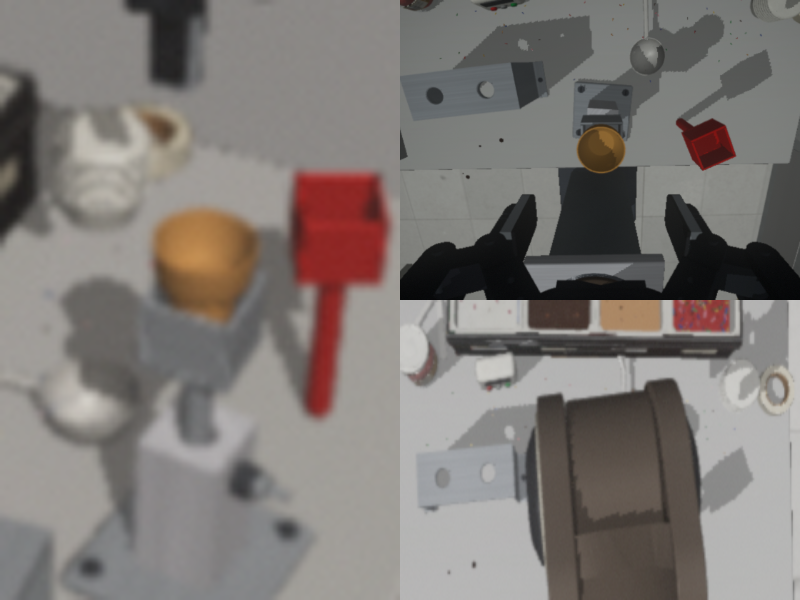

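```bash
python3 -c '
from h import *
print(ctrl.observe()["t"]); print(ctrl.close_job())'
```

```text
37.075
the job is handed in; nothing more can be done
None
```

The post is in the counter holder and the wafer cone stands upright in its cup. I handed the job in at about 37 s with the gripper open and well clear.

- **Post and pad:** The rod slid past the plunger and met the pad. About 4.5 mm lower it came up hard, and the wrist reading rose to about 11 N. After letting go I pressed the cup rim with the fingertips up to about 15 N. It gave no more than about 0.5 mm, so I take the pad as fully pressed.
- **Cone:** It met the cup at about 5–6 N, with its underside near 30 mm below the cup's top. That is at the deep end of the expected 20–30 mm, by a rough measure. The last pictures show it upright in the cup.
- **Other things:** The jar, timer and portion cups show no change in the top camera. The arm hid the red look-alike there, so that comparison told me nothing, but the scene and wrist cameras show it still standing in place.
- **Not checked:** I did not measure the pad again after placing the cone. The state does not show the pad or plunger directly, so that part rests on feel alone.

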